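# Clear the slide drawer and click it shut

### The arm

A 6-joint arm with a two-finger parallel gripper is mounted at the origin on a cart in front of the work surface, level with it; the furniture and walls round the work are solid. World frame = base frame: x ahead of the robot, y to its left, z up, the work surface at z = 0. Lengths are in m, angles in rad, forces in N, time in s.
With the tool pointing down it reaches from about 0.3 to 0.85 m from the base axis. Payload 4.2 kg.
Tool frame: the origin (TCP) lies between the finger pads; the fingertips stand 11 mm ahead of it and the grasp point (between the pads) lies 8 mm behind it; z points along the fingers, y is the line along which they close (so a half turn about z gives the same grasp; the last joint's range is limited). The gripper opens to 91 mm and grips with 3 to 60 N. Pads are 32 mm wide; open, the fingers measure 118 mm over their backs; the gripper's body (76 mm by 178 mm) begins 60 mm behind the grasp point.
Start: joints at [-1.217, 0.32, 1.565, -0, 1.257, -0.02], TCP at [0.21, -0.535, 0.194] pointing down, gripper open.
Joint ranges: [-3.11, 3.11], [-0.84, 2.01], [0.21, 2.61], [-1.34, 4.49], [0.05, 2.63], [-2.56, 2.56]. Speed limits (rad/s): [2.57, 2.57, 3.14, 3.14, 3.14, 3.14].

### API

Orientations are given as a 3x3 rotation matrix whose columns are the frame's x, y, z axes.
In Python, from station import * gives the robot as it stands.
- The arm moves only by the shell command python3 -m pendant 'ROWS' [OPENING] [FORCE]. ROWS is a JSON object of lists of equal length, an entry for each row: "delta_pos": the shift along the tool's x, y, z in m, a list of three; "rotation": the turn, a rotation vector about the tool's x, y, z in degrees, a list of three. A call has exactly 5 rows; each row is the pose to reach, as a shift and turn from the pose commanded when the call began, along the tool's axes at that moment; what a row does not reach only later rows make up. A row lasts 1/10 s, in which the tool goes at most 50 mm and 8.59 degrees, less where a joint would pass 70% of its speed; a pose out of reach is approached as far as the arm can. A call with a gripper value outside its range is refused whole. OPENING is the opening, from -1 (shut) to 1 (fully open), set as the call begins (- or left out, the last holds). The fingers move at their own pace and stop on an object; FORCE is the grip in N (left out, the last holds). Time passes only in rows, so rows that repeat a pose let the fingers close, or fill a call up. It gives the time, the measured TCP pose, the force, the opening and the grip force at its end, in the units of the state.
- sense(): the state, without advancing time (a new reading comes with each control period).
- camera(name): name is "scene" or "top" or "wrist"; returns a dict with "pixels" (480x640x3 uint8, red, green, blue), "K" (3x3 intrinsics, pixels), "dist" ([k1, k2, p1, p2, k3] as OpenCV has them; the pictures are not rectified), "rvec" (rotation vector, rad) and "tvec" (3), from world to camera coordinates, as OpenCV has them; the wrist camera has in their place "hand_eye" (4x4, takes a point from camera to tool coordinates, whose origin is the TCP and whose axes are the flange's). Camera axes: x right, y down, z forward; pixel columns grow to the right and rows downward; lengths in m; the calibration is good to about 2 mm. A picture is of the moment at which its call begins: read the wrist's pose just before it. There is no depth.
- finish_job(): hands the job in; it is judged then, once.
The state is a dict: "clock": time; "qpos": joint angles; "joint_velocities": joint speeds; "effort": joint torques, N m; "tool_pos": TCP position; "tcp_rot": TCP orientation; "contact_force": force on the tool from outside, world axes, zero at the start; "torque": the same for the moment, N m; "opening": finger opening in m; "grasp_force": force on a finger pad.
Only numpy, scipy, OpenCV 4.12 (cv2) and the standard library are available. Lean on these libraries where they do the work, as an engineer would, in place of code of your own. Each camera call takes 0.05 s, during which the arm holds its last target. There are 200 camera calls.

### The job

A dropper bottle has toppled into the open upper drawer of the low wooden slide cabinet, so the drawer cannot close. Take the bottle out and stand it upright on top of the cabinet beside the things already there, then push the drawer fully home until it clicks in at its catch. Do not knock over or shift the other things.

Things in the scene. Friction and masses are not known exactly. Their poses are not given: they have to be found in the camera images.
- cabinet: Low pale wooden slide cabinet, fixed: 170 deep (its x) x 280 wide (its y) x 85 mm high, two shallow drawers one above the other. Origin: centre of its underside; its front faces its own -x (carcass front at x = -85 mm). Flat top 85 mm above the origin, with a lip 4 mm high and wide along the sides and back, none in front. The lower drawer is shut and fixed.
- drawer (a joint): Opening of the upper drawer in m: 0 = fully home, grows as it comes out towards the cabinet's -x (start 0.122 to 0.14). The last 12 mm run over a sprung ball catch (about 8 N to push past), which then pulls the drawer to 0. The gap from tray floor to the cabinet's top board is 25 mm: the 29 mm thick bottle does not pass lying down.
- drawer_knob (a point): Outer end of the steel knob (22 mm diameter, 22 mm long, pointing to the cabinet's -x) in the middle of the upper drawer's front, 59.5 mm above the table; moves with the drawer. The darker front panel is 12 mm thick, 276 mm wide, from 43 to 76 mm above the table; its outer face lies 22 mm behind this point, its inner face 34 mm.
- drawer_tray (a point): Point on the tray floor of the upper drawer, 55 mm behind the inner face of the front panel, in the middle of the width; 52 mm above the table; moves with the drawer. The tray is 250 mm wide inside with 16 mm high, 5 mm thick side walls.
- bottle: Brown glass dropper bottle with a red rubber bulb, 29 mm diameter, 96 mm long (body 62 mm long, then a narrow neck and bulb 16 mm thick), 55 g, at the start lying in the open tray with its bulb towards the cabinet. Origin: centre of its base; its z axis runs along the bottle to the bulb.
- blue_bottle: Bystander: like-shaped dropper bottle with clear glass standing on the cabinet, 29 mm diameter, 96 mm high. Origin: centre of its base, z up.
- small_beaker: Bystander: clear plastic beaker standing on the cabinet, 65 mm diameter, 65 mm high. Origin: centre of its base, z up.
- large_beaker: Bystander: clear plastic beaker standing on the table beside the drawer, 73 mm diameter, 76 mm high. Origin: centre of its base, z up.
- tape: Bystander: roll of brown tape lying flat on the table beside the drawer, 93 mm diameter, 48 mm high. Origin: centre of its underside, z up.
- drink: Bystander: tall drink bottle standing on the table to the right, 65 mm diameter, 214 mm high. Origin: centre of its base, z up.
Not all that is in view belongs to the job. Leave any turquoise look-alike of the bottle alone.

How it is judged:
On the way, in this order (a step that is already met when the one before it is completed fails the run):
1. the fallen bottle stands upright on the cabinet's top (angle between bottle's own z axis and vertical below 0.1 rad and linear speed of bottle below 0.03 m/s and contact force between bottle and cabinet above 0.1 N and contact force between bottle and the fingers below 0.1 N and z of bottle in the frame of cabinet between 0.081 and 0.09 m), for 0.2 s.
2. the drawer is fully home at its catch (value of joint drawer below 0.003 m), for 0.2 s.
At the end, for the whole second after the job is handed in: The upper drawer is home (opening under 3 mm), the bottle that had fallen stands upright (within 0.1 rad) and still with its base on the cabinet's top, and the two things beside it still stand upright (value of joint drawer below 0.003 m and angle between each of bottle, blue_bottle, small_beaker's own z axis and vertical below 0.1 rad and linear speed of bottle below 0.02 m/s and z of bottle in the frame of cabinet between 0.081 and 0.09 m and x of bottle in the frame of cabinet between -0.085 and 0.085 m and y of bottle in the frame of cabinet between -0.14 and 0.14 m); the robot touches nothing.
It fails at once if a bystander is shifted by more than 30 mm (distance of any of blue_bottle, small_beaker, large_beaker, tape, drink from where it was at the start of the episode above 0.03 m).
It fails at once if a bystander is tipped over (angle between any of blue_bottle, small_beaker, large_beaker, tape, drink's own z axis and vertical above 0.6 rad).
It also fails if it takes over 64 s, if anything falls off the work surface, if the arm or the gripper's body presses on something with over 40 N, if the wrist force passes 120 N, or if a joint passes its speed limit or range.

## Working session

There is one attempt and no reset: what is moved stays moved. The work goes in short steps, Python scripts to look and compute and a shell command to move; the robot and the scene stay as the last step left them, time stands still between calls to the robot, and variables do not carry over. Pictures are saved under pics/ and viewed, at most 10 in all, crops included, and the job is handed in when it is done.

```bash
ls; mkdir -p pics; python3 - <<'E'
from station import *
import cv2
s=sense();print(s)
for n in("scene","top"):
    c=camera(n);cv2.imwrite(f"pics/{n}0.png",c["pixels"][:,:,::-1]);print(n,c["K"],c["dist"],c["rvec"],c["tvec"])
E
```

```text
pics
{'clock': 0.0, 'qpos': array([-1.21700663e+00,  3.20304826e-01,  1.56571052e+00, -3.16456566e-05,
        1.25736130e+00, -2.00230512e-02]), 'joint_velocities': array([-8.55383912e-04, -7.14920374e-06, -6.12578817e-04,  4.54618662e-04,
       -6.26391197e-07, -3.84063451e-03]), 'effort': array([ 8.89452367e-04, -4.12459660e+01, -2.31968415e+01,  7.26185599e-02,
        4.58980550e-02, -1.61735711e-04]), 'tool_pos': array([ 0.20976009, -0.53478657,  0.19280065]), 'tcp_rot': array([[ 9.30938251e-01,  3.65176060e-01, -6.46313727e-04],
       [ 3.65176632e-01, -9.30936766e-01,  1.66307573e-03],
       [ 5.63823400e-06, -1.78423948e-03, -9.99998408e-01]]), 'contact_force': array([ 0.48258297,  0.15073882, -0.73646931]), 'torque': array([0.0173981 , 0.04078186, 0.02607024]), 'grasp_force': 0.0, 'opening': 0.0911934136070082}
scene [[500.6846986    0.         310.80261251]
 [  0.         500.6846986  237.06915423]
 [  0.           0.           1.        ]] [0.04083743 0.         0.         0.         0.        ] [ 0.76210875 -2.244198    1.45866058] [0.41987668 0.24204855 0.93299918]
top [[558.52193947   0.         326.57719667]
 [  0.         558.52193947 238.76869398]
 [  0.           0.           1.        ]] [-0.02882065  0.          0.          0.          0.        ] [ 2.13704472 -2.1932149   0.09799892] [-0.0265229   0.6047031   1.29829771]
```

View pics/scene0.png

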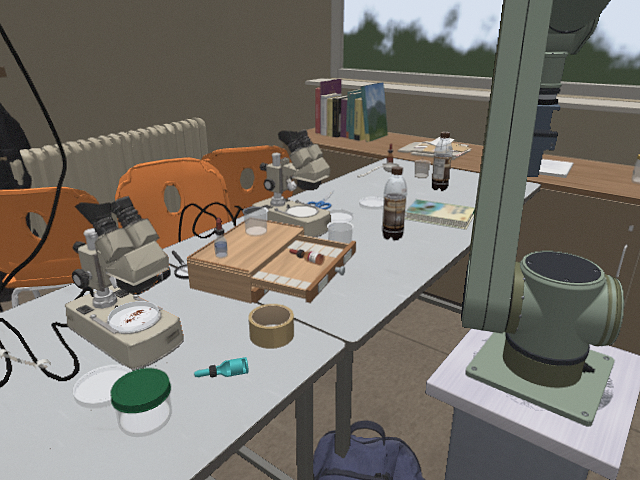

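View pics/top0.png

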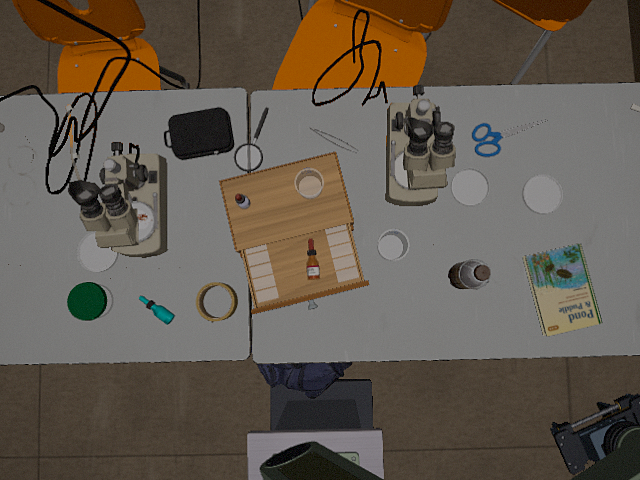

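The top view shows the cabinet at (220–355, 155–250), the open tray below it, and the knob at about (312,305). Candidates for "the bottle":
- Brown with a red bulb, lying in the tray at (312,260). This fits the description: brown glass, lying in the tray with its bulb towards the cabinet.
- Clear one standing on the cabinet at (242,201), which is the bystander.
- Turquoise look-alike at (157,308), to be left alone.

I'll confirm it in one enlarged crop.

```bash
cat > h.py <<'E'
import numpy as np, cv2
def ray(c,uv):
    R=cv2.Rodrigues(np.array(c["rvec"]))[0];t=np.array(c["tvec"]).ravel()
    p=cv2.undistortPoints(np.array(uv,float).reshape(-1,1,2),c["K"],np.array(c["dist"])).reshape(-1,2)
    d=np.c_[p,np.ones(len(p))]@R
    return -R.T@t,d
def onplane(c,uv,z):
    o,d=ray(c,uv); return o+d*((z-o[2])/d[:,2])[:,None]
E
python3 - <<'E'
from station import *
from h import *
c=camera("top");im=c["pixels"][:,:,::-1]
x0,y0,x1,y1=205,140,385,320
cv2.imwrite("pics/crop.png",cv2.resize(im[y0:y1,x0:x1],(600,600),interpolation=cv2.INTER_CUBIC))
E
```

```text
(no output)
```

View pics/crop.png

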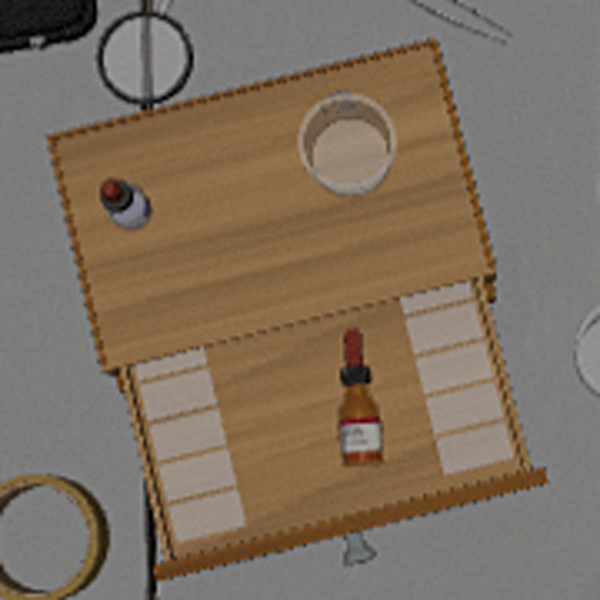

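The crop shows one brown bottle with a red bulb lying in the tray: base at crop (361,465), bulb tip at (352,328). On top are the clear bottle at (130,205) and the small beaker at (348,145). The knob end is at about (358,560). Now I'll work out positions.

```bash
python3 - <<'E'
from station import *
from h import *
np.set_printoptions(precision=4,suppress=True)
c=camera("top")
f=lambda l:np.array([[205+x/3.3333-.35,140+y/3.3333-.35] for x,y in l])
co=onplane(c,f([(50,137),(436,41),(493,275),(103,370)]),.088);print("corners BL BR FR FL\n",co)
print([np.linalg.norm(co[i]-co[i-1]) for i in range(4)])
ce=co.mean(0);ax=(co[0]+co[1]-co[2]-co[3])[:2];yaw=np.arctan2(ax[1],ax[0]);print("cab",ce,yaw,np.degrees(yaw))
R=np.array([[np.cos(yaw),-np.sin(yaw)],[np.sin(yaw),np.cos(yaw)]])
def loc(p):return (p[:,:2]-ce[:2])@R
def show(n,l,z):
    p=onplane(c,f(l),z);print(n,p,"loc",loc(p))
show("bottle base,shoulder,tip",[(361,463),(357,392),(352,330)],.0665)
show("knob",[(357,563)],.0595)
show("panel outer top L,R",[(158,578),(547,482)],.076)
show("blue base/bulbtop",[(133,216)],.09);show("blue top",[(111,189)],.181)
show("sb rim",[(348,143)],.15);show("sb base",[(350,158)],.087)
show("tray walls inner R, L",[(520,470),(172,555)],.068)
g=lambda l:np.array(l,float)
for n,l,z in(("tape",[(217,302)],.048),("lb rim",[(393,245)],.076),("drink top",[(482,272)],.214)):
    p=onplane(c,g(l),z);print(n,p,loc(p))
E
```

```text
corners BL BR FR FL
 [[ 0.739   0.2005  0.088 ]
 [ 0.7991 -0.0683  0.088 ]
 [ 0.6345 -0.1029  0.088 ]
 [ 0.5763  0.1651  0.088 ]]
[np.float64(0.16646958920418323), np.float64(0.2754160307874085), np.float64(0.16818612184589296), np.float64(0.2741764710546875)]
cab [0.6872 0.0486 0.088 ] 0.21054268120064606 12.0632070401654
bottle base,shoulder,tip [[ 0.5091 -0.0089  0.0665]
 [ 0.5582 -0.0072  0.0665]
 [ 0.6014 -0.0047  0.0665]] loc [[-0.1861 -0.019 ]
 [-0.1378 -0.0276]
 [-0.095  -0.0342]]
knob [[ 0.4406 -0.0043  0.0595]] loc [[-0.2522 -0.0002]]
panel outer top L,R [[ 0.4342  0.1309  0.076 ]
 [ 0.4926 -0.1359  0.076 ]] loc [[-0.2303  0.1334]
 [-0.2288 -0.1398]]
blue base/bulbtop [[0.6817 0.1431 0.09  ]] loc [[0.0144 0.0936]]
blue top [[0.6844 0.1428 0.181 ]] loc [[0.0169 0.0928]]
sb rim [[ 0.7163 -0.0081  0.15  ]] loc [[ 0.0166 -0.0614]]
sb base [[ 0.7186 -0.0068  0.087 ]] loc [[ 0.0191 -0.0607]]
tray walls inner R, L [[ 0.5015 -0.1182  0.068 ]
 [ 0.4494  0.1223  0.068 ]] loc [[-0.2165 -0.1242]
 [-0.2172  0.1218]]
tape [[0.4609 0.2165 0.048 ]] [[-0.1863  0.2115]]
lb rim [[ 0.5808 -0.1944  0.076 ]] [[-0.1548 -0.2154]]
drink top [[ 0.509  -0.3581  0.214 ]] [[-0.2593 -0.3604]]
```

```bash
cat > plan.py <<'E'
# usage: plan(target_pos, yaw_deg, tilt_deg): tool-axes shift & rotvec; tilt 0=down, +90=horizontal ahead
from station import *
from h import *
from scipy.spatial.transform import Rotation as Ro
def Rt(yaw,tilt):
    return Ro.from_euler('z',yaw,degrees=True).as_matrix()@np.diag([1.,-1,-1])@Ro.from_euler('y',tilt,degrees=True).as_matrix()
def plan(p,yaw,tilt):
    s=sense();R=s["tcp_rot"]
    print("pos",np.round(s["tool_pos"],4),"F",np.round(s["contact_force"],1),"t",round(s["clock"],2),"open",round(s["opening"],4),"g",round(s["grasp_force"],1))
    print("shift",np.round(R.T@(np.array(p)-s["tool_pos"]),4),"rot",np.round(np.degrees(Ro.from_matrix(R.T@Rt(yaw,tilt)).as_rotvec()),2))
E
python3 -m pendant '{"delta_pos":[[0,0,-0.03],[0,0,-0.06],[0,0,-0.09],[0,0,-0.1],[0,0,-0.1]],"rotation":[[0,0,0],[0,0,0],[0,0,0],[0,0,0],[0,0,0]]}' 1
python3 -c "
from plan import *
plan((.54,-.0077,.26),2.3,-15)"
```

```text
clock: 0.7
tool_pos: [0.2101, -0.5359, 0.2947]
tcp_rot: [[0.931, 0.365, 0.001], [0.365, -0.931, -0.003], [-0.0, 0.003, -1.0]]
contact_force: [0.0, 0.0, 0.7]
opening: 0.0914
grasp_force: 0.0
pos [ 0.2101 -0.5359  0.2947] F [0.  0.  0.7] t 0.7 open 0.0914 g 0.0
shift [ 0.4999 -0.3713  0.0336] rot [  2.66 -14.88  18.99]
```

```bash
Z='[[0,0,0],[0,0,0],[0,0,0],[0,0,0],[0,0,0]]'
python3 -m pendant '{"delta_pos":[[0.03,-0.023,0],[0.06,-0.046,0],[0.09,-0.069,0],[0.12,-0.09,0],[0.15,-0.112,0]],"rotation":[[0,0,0],[0,0,0],[0,0,0],[0,0,0],[0,0,0]]}' >/dev/null
python3 -m pendant '{"delta_pos":[[0.03,-0.023,0],[0.06,-0.046,0],[0.09,-0.069,0],[0.12,-0.09,0],[0.15,-0.112,0]],"rotation":[[0,0,0],[0,0,0],[0,0,0],[0,0,0],[0,0,0]]}' >/dev/null
python3 -m pendant '{"delta_pos":[[0.04,-0.03,0.007],[0.08,-0.06,0.014],[0.12,-0.09,0.02],[0.16,-0.12,0.027],[0.2,-0.147,0.033]],"rotation":[[0.5,-3,3.8],[1,-6,7.6],[1.6,-9,11.4],[2.1,-12,15.2],[2.66,-14.88,19]]}'
python3 -c "
from plan import *
plan((.54,-.0077,.071),2.3,-15)
s=sense();c=camera('wrist');cv2.imwrite('pics/w1.png',c['pixels'][:,:,::-1])
from station import *
print(c['K'],c['dist'],c['hand_eye'])"
```

```text
clock: 2.2
tool_pos: [0.5394, -0.0054, 0.2585]
tcp_rot: [[0.964, 0.038, -0.265], [0.037, -0.999, -0.008], [-0.265, -0.002, -0.964]]
contact_force: [0.6, -0.7, 0.0]
opening: 0.0913
grasp_force: 0.0
pos [ 0.5394 -0.0054  0.2585] F [ 0.6 -0.7  0. ] t 2.2 open 0.0913 g 0.0
shift [0.0502 0.0026 0.1806] rot [-0.12  0.37 -0.08]
[[423.42837458   0.         319.41996692]
 [  0.         423.42837458 233.04828904]
 [  0.           0.           1.        ]] [-0.05348908  0.          0.          0.          0.        ] [[ 1.26359976e-04 -9.72201735e-01 -2.34144765e-01  6.46777172e-02]
 [ 9.99998692e-01 -2.54717272e-04  1.59728698e-03 -5.51391580e-04]
 [-1.61252589e-03 -2.34144661e-01  9.72200431e-01 -1.91190529e-01]
 [ 0.00000000e+00  0.00000000e+00  0.00000000e+00  1.00000000e+00]]
```

View pics/w1.png

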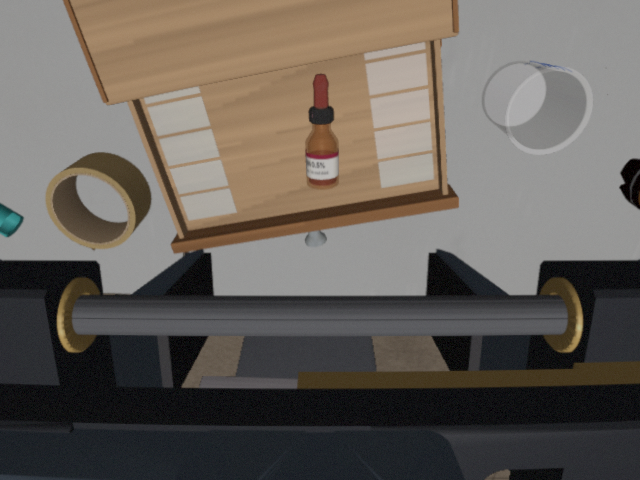

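The wrist view shows the bottle centred between the fingers, base at (322,187) and bulb tip at (320,75). I'll cross-check the position from this view.

```bash
cat >> h.py <<'E'
def wplane(c,s,uv,z):
    p=cv2.undistortPoints(np.array(uv,float).reshape(-1,1,2),c["K"],np.array(c["dist"])).reshape(-1,2)
    H=np.array(c["hand_eye"]);R=s["tcp_rot"]
    d=np.c_[p,np.ones(len(p))]@H[:3,:3].T@R.T;o=R@H[:3,3]+s["tool_pos"]
    return o+d*((z-o[2])/d[:,2])[:,None]
E
python3 -c "
from plan import *
s=sense();c=camera('wrist')
print(wplane(c,s,[(322,187),(322,134),(320,75)],.0665).round(4))"
```

```text
[[ 5.089e-01 -1.600e-03  6.650e-02]
 [ 5.575e-01  6.000e-04  6.650e-02]
 [ 6.054e-01  4.300e-03  6.650e-02]]
```

```bash
python3 -c "
from plan import *
def red(im,roi):
    h=cv2.cvtColor(im,cv2.COLOR_RGB2HSV);m=((h[...,0]<8)|(h[...,0]>172))&(h[...,1]>120)&(h[...,2]>50)
    n=np.zeros_like(m);a,b,c,d=roi;n[b:d,a:c]=m[b:d,a:c];ys,xs=np.nonzero(n);return xs.mean(),ys.mean(),len(xs),xs.min(),xs.max(),ys.min(),ys.max()
s=sense();c=camera('wrist');r=red(c['pixels'],(290,50,350,112));print(s['tool_pos'],r,wplane(c,s,[r[:2]],.0665))
t=camera('top');cv2.imwrite('pics/t2.png',t['pixels'][:,:,::-1])
z=np.load
"
python3 -c "
from plan import *
s=sense();t=camera('scene');o,d=ray(t,[(324,260)]);
c=camera('scene')['pixels'];h=cv2.cvtColor(c,cv2.COLOR_RGB2HSV);m=((h[...,0]<8)|(h[...,0]>172))&(h[...,1]>100);m[:240]=0;m[275:]=0;m[:,:280]=0;m[:,335:]=0
ys,xs=np.nonzero(m);print(len(xs),xs.mean(),ys.mean(),xs.min(),xs.max());cc=t;print(onplane(cc,[(xs.mean(),ys.mean())],.0665))
cv2.imwrite('pics/s2.png',cv2.resize(c[225:290,270:360,::-1],(720,520)))"
```

```text
[ 0.54185092 -0.00295019  0.25442947] (np.float64(324.51447661469933), np.float64(94.85746102449889), 449, np.int64(317), np.int64(332), np.int64(78), np.int64(111)) [[ 0.58714182 -0.00408385  0.0665    ]]
51 304.4117647058824 253.66666666666666 290 322
[[ 0.55985966 -0.01261529  0.0665    ]]
```

View pics/s2.png

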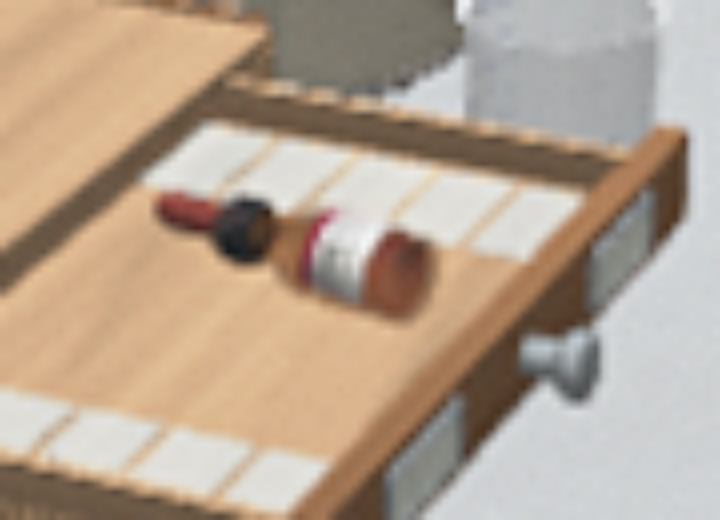

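The scene crop shows the bottle lying flat in the tray, bulb towards the cabinet. The arm was still settling in the earlier wrist picture. Once settled, the wrist view puts the bulb at (324,95), y = -0.004, which agrees with the top view.

```bash
python3 -c "
from plan import *
plan((.54,-.0075,.10),2.3,-15)"
```

```text
pos [ 0.5387 -0.0084  0.2599] F [-0.1  0.  -1.1] t 2.5 open 0.0911 g 0.0
shift [ 0.0431 -0.0005  0.154 ] rot [-0.13  0.16  0.01]
```

```bash

python3 -m pendant '{"delta_pos":[[0.011,0,0.039],[0.022,0,0.078],[0.033,0,0.117],[0.043,0,0.154],[0.043,0,0.154]],"rotation":[[0,0,0],[0,0,0],[0,0,0],[0,0,0],[0,0,0]]}' >/dev/null
python3 -m pendant '{"delta_pos":[[0,0,0],[0,0,0],[0,0,0],[0,0,0],[0,0,0]],"rotation":[[0,0,0],[0,0,0],[0,0,0],[0,0,0],[0,0,0]]}' >/dev/null
python3 -c "
from plan import *
plan((.54,-.0075,.071),2.3,-15)"
```

```text
pos [ 0.5417 -0.0073  0.1017] F [ 0.1 -0.  -0.6] t 3.5 open 0.0909 g 0.0
shift [0.0063 0.0003 0.0301] rot [-0.14 -0.05  0.03]
```

```bash

python3 -m pendant '{"delta_pos":[[0.002,0,0.01],[0.004,0,0.02],[0.006,0,0.03],[0.006,0,0.03],[0.006,0,0.03]],"rotation":[[0,0,0],[0,0,0],[0,0,0],[0,0,0],[0,0,0]]}' >/dev/null
python3 -m pendant '{"delta_pos":[[0,0,0],[0,0,0],[0,0,0],[0,0,0],[0,0,0]],"rotation":[[0,0,0],[0,0,0],[0,0,0],[0,0,0],[0,0,0]]}' -1 15 
python3 -m pendant '{"delta_pos":[[0,0,0],[0,0,0],[0,0,0],[0,0,0],[0,0,0]],"rotation":[[0,0,0],[0,0,0],[0,0,0],[0,0,0],[0,0,0]]}' 
python3 -c "
from plan import *
plan((.54,-.0075,.26),2.3,-15)"
```

```text
clock: 4.5
tool_pos: [0.5393, -0.0073, 0.0704]
tcp_rot: [[0.965, 0.04, -0.259], [0.039, -0.999, -0.008], [-0.259, -0.003, -0.966]]
contact_force: [0.4, 0.3, -0.3]
opening: 0.0543
grasp_force: 0.0
clock: 5.0
tool_pos: [0.5392, -0.0072, 0.0703]
tcp_rot: [[0.965, 0.04, -0.26], [0.039, -0.999, -0.008], [-0.26, -0.003, -0.966]]
contact_force: [0.7, -0.1, 0.2]
opening: 0.0134
grasp_force: 0.0
pos [ 0.5392 -0.0072  0.0703] F [ 0.7 -0.1  0.2] t 5.0 open 0.0134 g 0.0
shift [-0.0485 -0.0002 -0.1834] rot [-0.14  0.05  0.03]
```

```bash
python3 -c "
from plan import *
plan((.54,-.0075,.26),2.3,-15)
cv2.imwrite('pics/t3.png',cv2.resize(np.hstack([camera('top')['pixels'][200:320,230:390],camera('scene')['pixels'][200:320,250:410]])[:,:,::-1],(800,300)))"
```

```text
pos [ 0.5392 -0.0072  0.0703] F [ 0.7 -0.1  0.2] t 5.0 open 0.0134 g 0.0
shift [-0.0485 -0.0002 -0.1834] rot [-0.14  0.05  0.03]
```

View pics/t3.png

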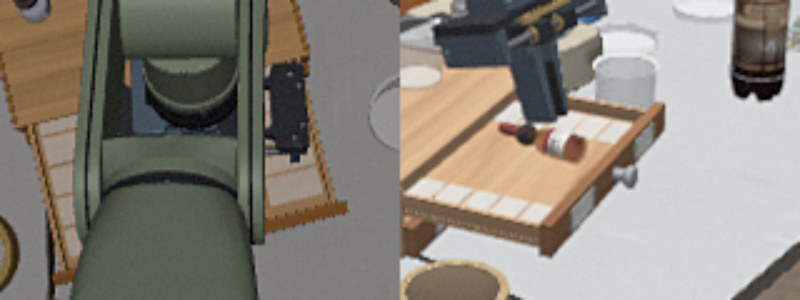

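```bash
python3 -c "
from plan import *
c=camera('scene');s=sense();o,_=ray(c,[(0,0)]);print('cam',o)
P=lambda p:cv2.projectPoints(np.array(p,float).reshape(-1,1,3),c['rvec'],c['tvec'],c['K'],np.array(c['dist']))[0].reshape(-1,2).round(1)
R=s['tcp_rot'];T=s['tool_pos'];print('tcp,tip',P([T,T+R@[0,0,.011],T+R@[-.016,0,.011],T+R@[.016,0,.011]]))
print('bottle top-cam est base,30mm,tip',P([(.509,-.0089,.0665),(.539,-.0077,.0665),(.6014,-.0047,.0665)]))
print('cab corners',P([(.739,.2005,.088),(.7991,-.0683,.088),(.6345,-.1029,.088),(.5763,.1651,.088)]), 'knob',P([(.4406,-.0043,.0595)]))
w=camera('wrist');cv2.imwrite('pics/w3.png',w['pixels'][:,:,::-1])
"
```

```text
cam [-0.13221772  0.85258024  0.6008301 ]
tcp,tip [[309.7 255.3]
 [310.7 259.5]
 [315.9 259.6]
 [305.5 259.4]]
bottle top-cam est base,30mm,tip [[320.1 259.8]
 [309.9 256.6]
 [289.4 250.4]]
cab corners [[187.  257. ]
 [249.4 217.3]
 [303.4 227.2]
 [248.3 270.9]] knob [[342.6 271.2]]
```

View pics/w3.png

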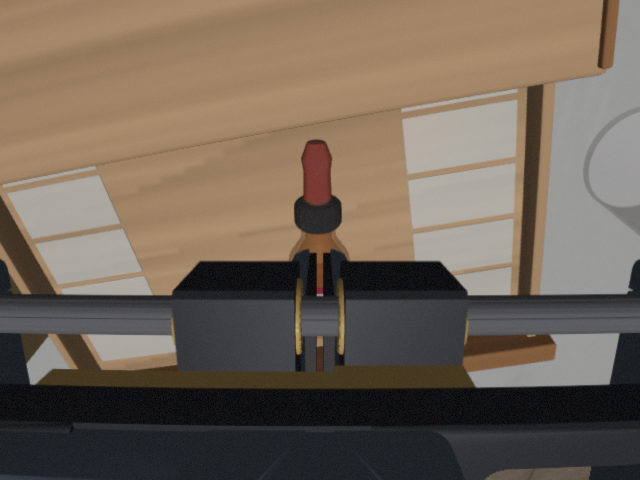

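```bash
python3 -c "
from plan import *
w=camera('wrist');H=np.linalg.inv(w['hand_eye']);
for z in(.011,0,-.01,-.02,-.03):
    p=np.array([[.016,-.0067,z],[.016,.0067,z],[-.016,.0067,z]])
    print(z,cv2.projectPoints(p@H[:3,:3].T+H[:3,3],np.zeros(3),np.zeros(3),w['K'],np.array(w['dist']))[0].reshape(-1,2).round(0).tolist())
im=w['pixels'];cr=im[225:385,270:370,::-1]
c=camera('scene')['pixels'][215:275,280:340,::-1]
a=cv2.resize(cr,(375,600),interpolation=cv2.INTER_CUBIC);b=cv2.resize(c,(420,600),interpolation=cv2.INTER_CUBIC)
cv2.imwrite('pics/z3.png',np.clip(np.hstack([a,b]).astype(float)*1.6,0,255))
"
```

```text
0.011 [[306.0, 233.0], [334.0, 233.0], [333.0, 294.0]]
0 [[306.0, 239.0], [334.0, 239.0], [334.0, 303.0]]
-0.01 [[305.0, 244.0], [335.0, 244.0], [334.0, 311.0]]
-0.02 [[304.0, 250.0], [336.0, 250.0], [335.0, 320.0]]
-0.03 [[303.0, 257.0], [337.0, 257.0], [336.0, 331.0]][ WARN:0@1.436] global loadsave.cpp:1063 imwrite_ Unsupported depth image for selected encoder is fallbacked to CV_8U.
```

View pics/z3.png

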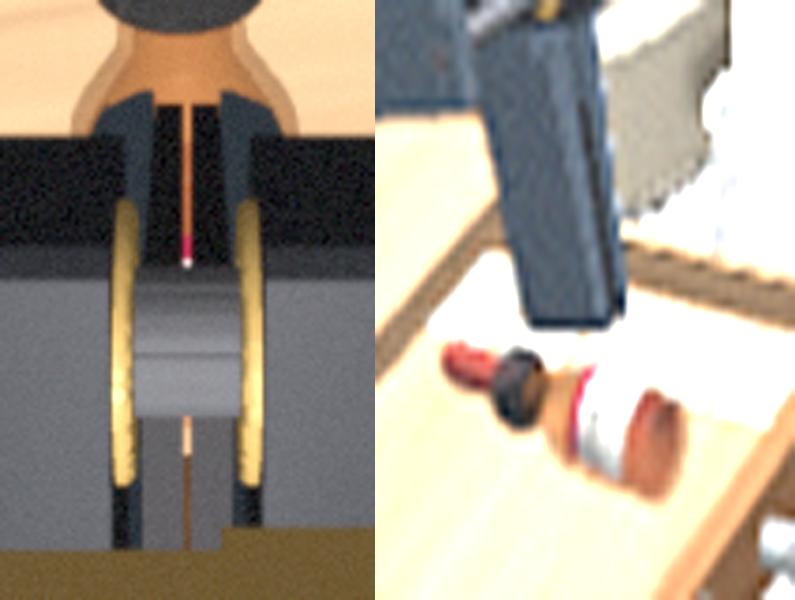

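The fingers closed above the bottle. In both views (wrist row 249.5, scene row 247.5) the real fingertips lie about 20 mm behind the reported TCP, not 11 mm ahead. The bottle hasn't moved. I'll reopen, go 30 mm deeper and grip again.

```bash

python3 -m pendant '{"delta_pos":[[0,0,0],[0,0,0],[0,0,0],[0,0,0],[0,0,0]],"rotation":[[0,0,0],[0,0,0],[0,0,0],[0,0,0],[0,0,0]]}' 1 >/dev/null
python3 -m pendant '{"delta_pos":[[0,0,0],[0,0,0],[0,0,0],[0,0,0],[0,0,0]],"rotation":[[0,0,0],[0,0,0],[0,0,0],[0,0,0],[0,0,0]]}' | grep opening
python3 -m pendant '{"delta_pos":[[0,0,0.007],[0,0,0.014],[0,0,0.021],[0,0,0.026],[0,0,0.029]],"rotation":[[0,0,0],[0,0,0],[0,0,0],[0,0,0],[0,0,0]]}' | egrep 'pos|force'
python3 -m pendant '{"delta_pos":[[0,0,0],[0,0,0],[0,0,0],[0,0,0],[0,0,0]],"rotation":[[0,0,0],[0,0,0],[0,0,0],[0,0,0],[0,0,0]]}' -1 15 | egrep 'pos|force|open' 
python3 -m pendant '{"delta_pos":[[0,0,0],[0,0,0],[0,0,0],[0,0,0],[0,0,0]],"rotation":[[0,0,0],[0,0,0],[0,0,0],[0,0,0],[0,0,0]]}' | egrep 'pos|force|open' 
python3 -m pendant '{"delta_pos":[[0,0,0],[0,0,0],[0,0,0],[0,0,0],[0,0,0]],"rotation":[[0,0,0],[0,0,0],[0,0,0],[0,0,0],[0,0,0]]}' | egrep 'pos|force|open' 
```

```text
opening: 0.0775
tool_pos: [0.5312, -0.0075, 0.0415]
contact_force: [0.4, -0.4, 0.9]
grasp_force: 0.0
tool_pos: [0.5319, -0.0075, 0.0425]
contact_force: [0.3, -0.3, 0.3]
opening: 0.0541
grasp_force: 0.0
tool_pos: [0.5317, -0.0075, 0.0423]
contact_force: [-1.1, 0.1, -0.2]
opening: 0.0283
grasp_force: 14.9
tool_pos: [0.5318, -0.0075, 0.0423]
contact_force: [-0.5, -0.6, 0.7]
opening: 0.0288
grasp_force: 14.9
```

```bash

python3 -c "
from plan import *
s=sense();R=s['tcp_rot'];T=s['tool_pos']
b=R.T@(np.array([.509,-.0087,.0665])-T);a=R.T@np.array([.9991,.042,0]);np.save('ba.npy',[b,a]);print(b,a)"
python3 -m pendant '{"delta_pos":[[-0.005,0,-0.02],[-0.013,0,-0.05],[-0.024,0,-0.09],[-0.035,0,-0.13],[-0.044,0,-0.165]],"rotation":[[0,0,0],[0,0,0],[0,0,0],[0,0,0],[0,0,0]]}' - 20 | egrep 'pos|force|open'
python3 -m pendant '{"delta_pos":[[-0.003,0,-0.01],[-0.006,0,-0.02],[-0.01,0,-0.04],[-0.014,0,-0.055],[-0.014,0,-0.055]],"rotation":[[0,0,0],[0,0,0],[0,0,0],[0,0,0],[0,0,0]]}' | egrep 'pos|force|open'
python3 -c "
from plan import *
plan((.53,-.0075,.27),2.3,15)"
```

```text
[-0.02829584  0.00024764 -0.0174649 ] [ 0.96572319 -0.00214011 -0.2594975 ]
tool_pos: [0.532, -0.008, 0.215]
contact_force: [1.1, 0.2, -0.2]
opening: 0.029
grasp_force: 19.9
tool_pos: [0.5332, -0.0081, 0.27]
contact_force: [-0.8, 0.2, -0.5]
opening: 0.0284
grasp_force: 19.9
pos [ 0.5332 -0.0081  0.27  ] F [-0.8  0.2 -0.5] t 9.3 open 0.0284 g 19.9
shift [-0.0031 -0.0007  0.0008] rot [-1.4e-01  3.0e+01 -2.0e-02]
```

```bash

for i in 1 2; do python3 -m pendant '{"delta_pos":[[0,0,0],[0,0,0],[0,0,0],[0,0,0],[0,0,0]],"rotation":[[0,6,0],[0,12,0],[0,18,0],[0,24,0],[0,30,0]]}' | egrep 'pos|force|open|rot'; done
python3 -m pendant '{"delta_pos":[[0,0,0],[0,0,0],[0,0,0],[0,0,0],[0,0,0]],"rotation":[[0,6,0],[0,12,0],[0,18,0],[0,24,0],[0,30,0]]}' | egrep 'pos|force|open|rot'
python3 -m pendant '{"delta_pos":[[0,0,0],[0,0,0],[0,0,0],[0,0,0],[0,0,0]],"rotation":[[0,0,0],[0,0,0],[0,0,0],[0,0,0],[0,0,0]]}' | egrep 'pos|force|open|rot'
python3 -c "
from plan import *
plan((.53,-.0075,.27),2.3,75);print(sense()['qpos'])
b,a=np.load('ba.npy');s=sense();R=s['tcp_rot'];print('axis',R@a,'base',s['tool_pos']+R@b)
w=camera('scene');cv2.imwrite('pics/s4.png',w['pixels'][:,:,::-1])"
```

```text
tool_pos: [0.5318, -0.008, 0.2677]
tcp_rot: [[0.965, 0.04, 0.258], [0.038, -0.999, 0.013], [0.259, -0.003, -0.966]]
contact_force: [-0.3, 0.0, -0.1]
opening: 0.0288
grasp_force: 19.9
tool_pos: [0.5311, -0.0082, 0.2675]
tcp_rot: [[0.707, 0.039, 0.706], [0.026, -0.999, 0.029], [0.707, -0.002, -0.707]]
contact_force: [1.1, 1.7, -0.4]
opening: 0.0287
grasp_force: 19.9
tool_pos: [0.5292, 0.0202, 0.2619]
tcp_rot: [[0.587, 0.121, 0.801], [0.023, -0.991, 0.133], [0.809, -0.06, -0.584]]
contact_force: [0.1, 0.2, -0.7]
opening: 0.0288
grasp_force: 19.9
tool_pos: [0.5309, 0.0201, 0.265]
tcp_rot: [[0.584, 0.122, 0.803], [0.023, -0.991, 0.133], [0.812, -0.059, -0.581]]
contact_force: [0.1, 0.1, -0.8]
opening: 0.0286
grasp_force: 19.9
pos [0.5309 0.0201 0.265 ] F [ 0.1  0.1 -0.8] t 11.3 open 0.0286 g 19.9
shift [ 0.0028  0.0269 -0.0073] rot [-5.72 20.73 -1.05]
[-0.15743021 -0.14453026  2.30859946  1.37788883  0.26520583  0.080865  ]
axis [ 0.35510664 -0.00984435  0.93475514] base [0.50043796 0.01684661 0.25218774]
```

View pics/s4.png

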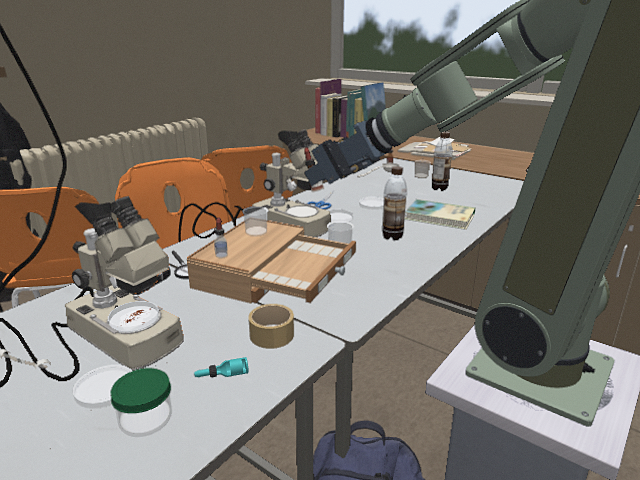

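The scene view shows the arm rotating the bottle up at about (300,180). The wrist is passing its singularity: joint 5 is small and joint 4 is halfway through a flip. Joint ranges allow the flipped branch, so I'll keep commanding the remaining rotation.

```bash

python3 -m pendant '{"delta_pos":[[0.003,0.027,-0.007],[0.003,0.027,-0.007],[0.003,0.027,-0.007],[0.003,0.027,-0.007],[0.003,0.027,-0.007]],"rotation":[[-2,7,-0.4],[-4,14,-0.7],[-5.7,20.7,-1],[-5.7,20.7,-1],[-5.7,20.7,-1]]}' | egrep 'pos|force|open|rot'
python3 -c "
from plan import *
plan((.53,-.0075,.27),2.3,75);print(sense()['qpos'])
q=sense()['qpos'];E=lambda a,t:Ro.from_euler(a,t).as_matrix()
R=E('z',q[0])@E('y',q[1]+q[2])@E('z',q[3])@E('y',q[4])@E('z',q[5]);print((R.T@sense()['tcp_rot']).round(3))
b,a=np.load('ba.npy');s=sense();R=s['tcp_rot'];print('axis',R@a,'base',s['tool_pos']+R@b)"
```

```text
tool_pos: [0.5307, 0.0094, 0.2675]
tcp_rot: [[0.378, 0.12, 0.918], [-0.004, -0.991, 0.131], [0.926, -0.053, -0.375]]
contact_force: [-0.5, 1.3, -0.7]
opening: 0.0288
grasp_force: 19.9
pos [0.5307 0.0094 0.2675] F [-0.5  1.3 -0.7] t 11.85 open 0.0288 g 19.9
shift [ 0.0021  0.0165 -0.0038] rot [-5.33  7.15 -1.43]
[-0.23634372 -0.08507647  2.50265413  2.43044331  0.5521877  -1.02828973]
[[-0. -1.  0.]
 [ 1. -0. -0.]
 [-0.  0.  1.]]
axis [ 0.12689765 -0.0356869   0.99125589] base [0.50401628 0.00694113 0.2478735 ]
```

```bash
cat >> plan.py <<'E'
def place(x,y,z,psi):
    b,a=np.load('ba.npy');R0=Rt(psi,75)
    v=R0@a;R=Ro.align_vectors([[0,0,1]],[v])[0].as_matrix()@R0
    s=sense();Rc=s["tcp_rot"];p=np.array([x,y,z])-R@b
    print("pos",s["tool_pos"].round(4),"base",(s["tool_pos"]+Rc@b).round(4),"axis",(Rc@a).round(3),"F",s["contact_force"].round(1),"q",s["qpos"].round(2),"t",round(s["clock"],2))
    print("shift",(Rc.T@(p-s["tool_pos"])).round(4),"rot",np.degrees(Ro.from_matrix(Rc.T@R).as_rotvec()).round(2))
E
python3 -m pendant '{"delta_pos":[[0.002,0.016,-0.004],[0.002,0.016,-0.004],[0.002,0.016,-0.004],[0.002,0.016,-0.004],[0.002,0.016,-0.004]],"rotation":[[-2,3,-0.5],[-5.3,7,-1.4],[-5.3,7,-1.4],[-5.3,7,-1.4],[-5.3,7,-1.4]]}' >/dev/null
python3 -c "
from plan import *
place(.6575,.0678,.2,6)"
```

```text
pos [ 0.5298 -0.0056  0.2692] base [ 0.5055 -0.0068  0.2466] axis [ 0.006 -0.001  1.   ] F [ 0.2 -0.4 -0.3] q [-0.17 -0.02  2.61  2.84  0.77 -1.4 ] t 12.35
shift [-0.0039 -0.0692  0.1618] rot [ 3.34  0.33 -0.95]
```

```bash

python3 -m pendant '{"delta_pos":[[-0.001,-0.014,0.033],[-0.002,-0.028,0.065],[-0.003,-0.042,0.098],[-0.004,-0.056,0.13],[-0.004,-0.069,0.162]],"rotation":[[0.7,0,-0.2],[1.4,0,-0.4],[2,0.1,-0.6],[2.7,0.2,-0.8],[3.3,0.3,-1]]}' >/dev/null
python3 -m pendant '{"delta_pos":[[0,0,0],[0,0,0],[0,0,0],[0,0,0],[0,0,0]],"rotation":[[0,0,0],[0,0,0],[0,0,0],[0,0,0],[0,0,0]]}' >/dev/null
python3 -c "
from plan import *
place(.6575,.0678,.1,6)"
```

```text
pos [0.6809 0.0692 0.2231] base [0.6569 0.0665 0.2003] axis [-0.     0.001  1.   ] F [ 1.2  0.3 -0.9] q [ 0.07  0.32  2.38  3.1   0.87 -1.55] t 13.35
shift [-0.0967 -0.0012  0.0267] rot [ 0.15 -0.02  0.04]
```

```bash

python3 -m pendant '{"delta_pos":[[-0.024,0,0.007],[-0.048,0,0.013],[-0.072,-0.001,0.02],[-0.09,-0.001,0.025],[-0.097,-0.001,0.027]],"rotation":[[0,0,0],[0,0,0],[0,0,0],[0,0,0],[0,0,0]]}' >/dev/null
python3 -m pendant '{"delta_pos":[[0,0,0],[0,0,0],[0,0,0],[0,0,0],[0,0,0]],"rotation":[[0,0,0],[0,0,0],[0,0,0],[0,0,0],[0,0,0]]}' >/dev/null
python3 -c "
from plan import *
place(.6575,.0678,.0855,6)
s=sense();b,a=np.load('ba.npy');B=s['tool_pos']+s['tcp_rot']@b;A=s['tcp_rot']@a
for n in('scene','top'):
    c=camera(n);h=cv2.cvtColor(c['pixels'],cv2.COLOR_RGB2HSV)
    P=cv2.projectPoints(np.array([B,B+.062*A,B+.08*A,B+.096*A]),c['rvec'],c['tvec'],c['K'],np.array(c['dist']))[0].reshape(-1,2)
    u,v=P[3].astype(int);m=((h[...,0]<8)|(h[...,0]>172))&(h[...,1]>100)&(h[...,2]>40);k=np.zeros_like(m);k[v-25:v+35,u-20:u+20]=m[v-25:v+35,u-20:u+20]
    ys,xs=np.nonzero(k);print(n,P.round(1).tolist(),'red n',len(xs),(xs.min(),xs.max(),ys.min(),ys.max(),xs.mean(),ys.mean()) if len(xs) else '')
    u0=max(u-50,0);cv2.imwrite(f'pics/{n}5.png',cv2.resize(c['pixels'][v-30:v+60,u0:u0+100,::-1],(400,360),interpolation=cv2.INTER_CUBIC))
cv2.imwrite('pics/both5.png',np.hstack([cv2.imread('pics/scene5.png'),cv2.imread('pics/top5.png')]))"
```

```text
pos [0.6824 0.0708 0.1229] base [0.6584 0.0681 0.1001] axis [-0.002  0.001  1.   ] F [ 0.7 -0.5  0.1] q [ 0.07  0.59  2.46  3.11  1.22 -1.57] t 14.35
shift [-0.0143  0.0002  0.0029] rot [ 0.12 -0.08  0.05]
scene [[251.6, 242.1], [250.3, 218.3], [249.8, 211.2], [249.5, 204.8]] red n 42 (np.int64(236), np.int64(252), np.int64(206), np.int64(216), np.float64(250.0952380952381), np.float64(211.02380952380952))
top [[277.0, 213.0], [274.1, 208.9], [273.2, 207.6], [272.3, 206.4]] red n 41 (np.int64(271), np.int64(281), np.int64(205), np.int64(217), np.float64(274.4390243902439), np.float64(209.3658536585366))
```

View pics/both5.png

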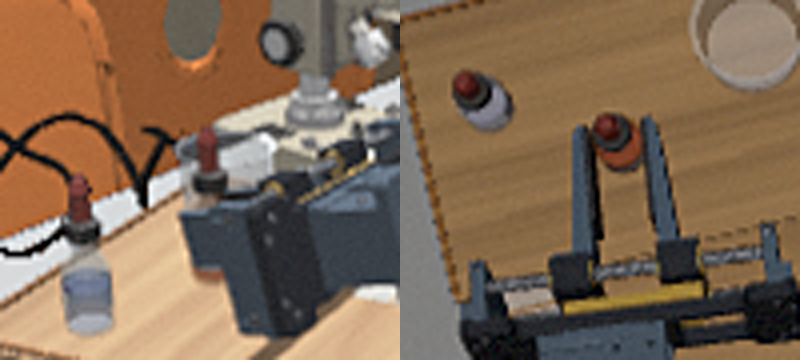

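The crops show the bottle upright between the fingers, with its bulb at scene (250,211) and top (272,206), as predicted. It stands clear of the blue bottle and the beaker. Lowering it gently now.

```bash

python3 -m pendant '{"delta_pos":[[-0.003,0,0.001],[-0.006,0,0.0015],[-0.009,0,0.002],[-0.012,0,0.003],[-0.012,0,0.003]],"rotation":[[0,0,0],[0,0,0],[0,0,0],[0,0,0],[0,0,0]]}' | egrep 'pos|force'
python3 -m pendant '{"delta_pos":[[-0.0005,0,0],[-0.001,0,0],[-0.0015,0,0],[-0.002,0,0],[-0.002,0,0]],"rotation":[[0,0,0],[0,0,0],[0,0,0],[0,0,0],[0,0,0]]}' | egrep 'pos|force'
python3 -c "
from plan import *
place(.6575,.0678,.085,6)"
```

```text
tool_pos: [0.6824, 0.0707, 0.11]
contact_force: [-0.9, -0.5, 3.2]
grasp_force: 20.0
tool_pos: [0.6824, 0.0707, 0.11]
contact_force: [-3.2, -0.5, 7.7]
grasp_force: 20.0
pos [0.6824 0.0707 0.11  ] base [0.6585 0.068  0.0871] axis [-0.006  0.001  1.   ] F [-3.2 -0.5  7.7] q [ 0.07  0.63  2.47  3.11  1.27 -1.57] t 15.45
shift [-0.0024  0.0001 -0.0002] rot [ 0.14 -0.34  0.05]
```

```bash

python3 -m pendant '{"delta_pos":[[0.001,0,0],[0.0018,0,0],[0.0018,0,0],[0.0018,0,0],[0.0018,0,0]],"rotation":[[0,0,0],[0,0,0],[0,0,0],[0,0,0],[0,0,0]]}' | egrep 'pos|force'
python3 -m pendant '{"delta_pos":[[0,0,0],[0,0,0],[0,0,0],[0,0,0],[0,0,0]],"rotation":[[0,0,0],[0,0,0],[0,0,0],[0,0,0],[0,0,0]]}' 0.1 | egrep 'pos|force|open'
python3 -m pendant '{"delta_pos":[[0,0,0],[0,0,0],[0,0,0],[0,0,0],[0,0,0]],"rotation":[[0,0,0],[0,0,0],[0,0,0],[0,0,0],[0,0,0]]}' | egrep 'pos|force|open'
python3 -c "
from plan import *
c=camera('scene');h=cv2.cvtColor(c['pixels'],cv2.COLOR_RGB2HSV);m=((h[...,0]<8)|(h[...,0]>172))&(h[...,1]>100)&(h[...,2]>40);ys,xs=np.nonzero(m[195:235,243:262]);print(len(xs),xs.mean()+243,ys.mean()+195)
print(cv2.projectPoints(np.array([[.6585,.068,.165],[.6585,.068,.181]]),c['rvec'],c['tvec'],c['K'],np.array(c['dist']))[0])"
```

```text
tool_pos: [0.6824, 0.0708, 0.11]
contact_force: [-1.3, -1.2, 5.6]
grasp_force: 20.0
tool_pos: [0.6819, 0.0708, 0.1088]
contact_force: [0.2, 0.7, 0.5]
opening: 0.05
grasp_force: 0.0
tool_pos: [0.682, 0.0708, 0.1092]
contact_force: [0.1, 0.2, 0.4]
opening: 0.0499
grasp_force: 0.0
41 251.09756097560975 216.14634146341464
[[[250.1951842  217.0778075 ]]

 [[249.82487633 210.75415836]]]
```

```bash

python3 -m pendant '{"delta_pos":[[0.005,0,-0.0013],[0.015,0,-0.004],[0.03,0,-0.008],[0.05,0,-0.013],[0.07,0,-0.018]],"rotation":[[0,0,0],[0,0,0],[0,0,0],[0,0,0],[0,0,0]]}' | egrep 'pos|force'
python3 -m pendant '{"delta_pos":[[0.02,0,-0.005],[0.04,0,-0.01],[0.06,0,-0.016],[0.08,0,-0.021],[0.085,0,-0.022]],"rotation":[[0,0,0],[0,0,0],[0,0,0],[0,0,0],[0,0,0]]}' | egrep 'pos|force'
python3 -c "
from plan import *
plan((.54,-.0,.29),2.3,75)
c=camera('scene');h=cv2.cvtColor(c['pixels'],cv2.COLOR_RGB2HSV);m=((h[...,0]<8)|(h[...,0]>172))&(h[...,1]>100)&(h[...,2]>40);ys,xs=np.nonzero(m[195:235,243:262]);print(len(xs),xs.mean()+243,ys.mean()+195)"
```

```text
tool_pos: [0.6826, 0.0709, 0.1822]
contact_force: [0.2, -0.3, 0.5]
grasp_force: 0.0
tool_pos: [0.6839, 0.0709, 0.2733]
contact_force: [1.1, -0.3, 0.1]
grasp_force: 0.0
pos [0.6839 0.0709 0.2733] F [ 1.1 -0.3  0.1] t 18.0 open 0.0499 g 0.0
shift [-0.0221  0.0557 -0.1497] rot [-3.48 -0.29  0.89]
41 251.17073170731706 216.46341463414635
```

```bash

python3 -m pendant '{"delta_pos":[[-0.004,0.011,-0.03],[-0.009,0.022,-0.06],[-0.013,0.033,-0.09],[-0.018,0.045,-0.12],[-0.022,0.056,-0.15]],"rotation":[[-0.7,0,0.2],[-1.4,0,0.4],[-2,0,0.6],[-2.7,0,0.8],[-3.5,-0.3,0.9]]}' -1 | egrep 'pos|force'
python3 -m pendant '{"delta_pos":[[0,0,0],[0,0,0],[0,0,0],[0,0,0],[0,0,0]],"rotation":[[0,-6,0],[0,-12,0],[0,-18,0],[0,-24,0],[0,-30,0]]}' | egrep 'pos|force|rot'
python3 -m pendant '{"delta_pos":[[0,0,0],[0,0,0],[0,0,0],[0,0,0],[0,0,0]],"rotation":[[0,-6,0],[0,-12,0],[0,-18,0],[0,-24,0],[0,-30,0]]}' | egrep 'pos|force|rot'
python3 -c "
from plan import *
plan((.54,-.0,.29),2.3,0);print(sense()['qpos'])"
```

```text
tool_pos: [0.5378, -0.0004, 0.2846]
contact_force: [-0.3, -0.9, -0.1]
grasp_force: 0.0
tool_pos: [0.5379, 0.0318, 0.2813]
tcp_rot: [[0.506, 0.122, 0.854], [0.015, -0.991, 0.133], [0.863, -0.055, -0.503]]
contact_force: [-0.1, 0.1, -0.2]
grasp_force: 0.0
tool_pos: [0.5403, 0.0489, 0.2841]
tcp_rot: [[0.661, 0.185, 0.728], [0.051, -0.978, 0.202], [0.749, -0.096, -0.655]]
contact_force: [0.6, -0.1, 0.9]
grasp_force: 0.0
pos [0.5403 0.0489 0.2841] F [ 0.6 -0.1  0.9] t 19.55 open 0.0006 g 0.0
shift [ 0.0018  0.0472 -0.014 ] rot [ -8.74 -48.28   5.51]
[-0.12210266 -0.13494698  2.17018951  0.81296022  0.40920741  0.66366546]
```

```bash

python3 -m pendant '{"delta_pos":[[0,0.01,0],[0,0.02,-0.003],[0,0.03,-0.006],[0,0.04,-0.01],[0.002,0.047,-0.014]],"rotation":[[-1.5,-8,1],[-3,-16,2],[-4.5,-24,3],[-6,-32,3.7],[-7.5,-40,4.6]]}' | egrep 'pos|force'
python3 -c "
from plan import *
plan((.395,-.014,.25),12.06,0);print(sense()['qpos'])"
```

```text
tool_pos: [0.5405, -0.0011, 0.2927]
contact_force: [0.9, 0.4, 0.9]
grasp_force: 0.0
pos [ 0.5405 -0.0011  0.2927] F [0.9 0.4 0.9] t 20.05 open 0.0004 g 0.0
shift [-0.1516  0.0052  0.0116] rot [ -0.8  -11.99  -8.66]
[-0.05846953  0.10103142  1.62212698  0.05695727  1.21626282  1.43923852]
```

```bash

python3 -m pendant '{"delta_pos":[[-0.038,0.001,0.003],[-0.076,0.002,0.006],[-0.114,0.004,0.009],[-0.152,0.005,0.012],[-0.152,0.005,0.012]],"rotation":[[-0.2,-3,-2.2],[-0.4,-6,-4.3],[-0.6,-9,-6.5],[-0.8,-12,-8.7],[-0.8,-12,-8.7]]}' | egrep 'pos|force'
python3 -m pendant '{"delta_pos":[[0,0,0],[0,0,0],[0,0,0],[0,0,0],[0,0,0]],"rotation":[[0,0,0],[0,0,0],[0,0,0],[0,0,0],[0,0,0]]}' | egrep 'pos|force'
python3 -c "
from plan import *
plan((.395,-.014,.022),12.06,0);print(sense()['qpos'])"
```

```text
tool_pos: [0.3917, -0.0129, 0.246]
contact_force: [1.0, -0.2, -0.3]
grasp_force: 0.0
tool_pos: [0.3966, -0.0131, 0.2488]
contact_force: [-0.8, -0.2, -0.7]
grasp_force: 0.0
pos [ 0.3966 -0.0131  0.2488] F [-0.8 -0.2 -0.7] t 21.05 open 0.0003 g 0.0
shift [-0.0037  0.0006  0.2268] rot [-0.02 -0.5   0.15]
[-0.06451461 -0.00709865  1.82719194  0.00286461  1.31326855  1.29247991]
```

```bash

python3 -m pendant '{"delta_pos":[[-0.001,0,0.04],[-0.002,0,0.08],[-0.003,0,0.12],[-0.003,0,0.16],[-0.003,0,0.18]],"rotation":[[0,-0.5,0],[0,-0.5,0],[0,-0.5,0],[0,-0.5,0],[0,-0.5,0]]}' | egrep 'pos|force'
python3 -m pendant '{"delta_pos":[[0,0,0.015],[0,0,0.03],[0,0,0.045],[0,0,0.047],[0,0,0.047]],"rotation":[[0,0,0],[0,0,0],[0,0,0],[0,0,0],[0,0,0]]}' | egrep 'pos|force'
python3 -m pendant '{"delta_pos":[[0,0,0],[0,0,0],[0,0,0],[0,0,0],[0,0,0]],"rotation":[[0,0,0],[0,0,0],[0,0,0],[0,0,0],[0,0,0]]}' | egrep 'pos|force|rot'
python3 -c "
from plan import *
plan((.4406-.978*.02,-.0043-.209*.02,.022),12.06,0)"
```

```text
tool_pos: [0.3928, -0.0132, 0.0662]
contact_force: [0.0, 1.1, 0.5]
grasp_force: 0.0
tool_pos: [0.3949, -0.0133, 0.0217]
contact_force: [0.5, -0.3, -0.4]
grasp_force: 0.0
tool_pos: [0.395, -0.0133, 0.022]
tcp_rot: [[0.977, 0.212, 0.0], [0.212, -0.977, 0.0], [0.0, -0.0, -1.0]]
contact_force: [-0.0, -0.2, -0.0]
grasp_force: 0.0
pos [ 0.395  -0.0133  0.022 ] F [-0.  -0.2 -0. ] t 22.55 open 0.0003 g 0.0
shift [0.0265 0.0008 0.    ] rot [-0.02 -0.02  0.15]
```

```bash

python3 -m pendant '{"delta_pos":[[0.008,0.001,0],[0.016,0.001,0],[0.024,0.001,0],[0.028,0.001,0],[0.032,0.001,0]],"rotation":[[0,0,0],[0,0,0],[0,0,0],[0,0,0],[0,0,0]]}' | egrep 'pos|force'
python3 -m pendant '{"delta_pos":[[0.005,0,0],[0.012,0,0],[0.02,0,0],[0.028,0,0],[0.036,0,0]],"rotation":[[0,0,0],[0,0,0],[0,0,0],[0,0,0],[0,0,0]]}' | egrep 'pos|force'
python3 -m pendant '{"delta_pos":[[0.008,0,0],[0.016,0,0],[0.024,0,0],[0.032,0,0],[0.04,0,0]],"rotation":[[0,0,0],[0,0,0],[0,0,0],[0,0,0],[0,0,0]]}' | egrep 'pos|force'
python3 -c "
from plan import *
c=camera('scene');h=cv2.cvtColor(c['pixels'],cv2.COLOR_RGB2HSV);m=((h[...,0]<8)|(h[...,0]>172))&(h[...,1]>100)&(h[...,2]>40);ys,xs=np.nonzero(m[195:235,243:262]);print(len(xs),xs.mean()+243,ys.mean()+195)
k=(.4406,-.0043)
s=sense();print('drawer pushed',(s['tool_pos'][:2]-np.array(k))@[.978,.209]+.016, 'lateral',(s['tool_pos'][:2]-np.array(k))@[-.209,.978])"
```

```text
tool_pos: [0.4262, -0.0075, 0.0216]
contact_force: [-0.8, -1.0, 1.0]
grasp_force: 0.8
tool_pos: [0.462, 0.0004, 0.0217]
contact_force: [-2.2, -0.2, -0.3]
grasp_force: 0.8
tool_pos: [0.5012, 0.0087, 0.0217]
contact_force: [-2.1, 0.9, -0.3]
grasp_force: 0.8
41 251.17073170731706 216.390243902439
drawer pushed 0.08005380372750497 lateral -0.00022389730504597354
```

```bash

python3 -m pendant '{"delta_pos":[[0.008,0,0],[0.016,0,0],[0.024,0,0],[0.03,0,0],[0.036,0,0]],"rotation":[[0,0,0],[0,0,0],[0,0,0],[0,0,0],[0,0,0]]}' | egrep 'pos|force'
python3 -m pendant '{"delta_pos":[[0.003,0,0],[0.006,0,0],[0.009,0,0],[0.012,0,0],[0.014,0,0]],"rotation":[[0,0,0],[0,0,0],[0,0,0],[0,0,0],[0,0,0]]}' | egrep 'pos|force'
python3 -m pendant '{"delta_pos":[[0.001,0,0],[0.002,0,0],[0.003,0,0],[0.003,0,0],[0.003,0,0]],"rotation":[[0,0,0],[0,0,0],[0,0,0],[0,0,0],[0,0,0]]}' | egrep 'pos|force'
```

```text
tool_pos: [0.5364, 0.0163, 0.0218]
contact_force: [-1.2, 0.5, 0.7]
grasp_force: 0.8
tool_pos: [0.5456, 0.0184, 0.0215]
contact_force: [-11.9, -3.5, 8.5]
grasp_force: 6.0
tool_pos: [0.5458, 0.0185, 0.0215]
contact_force: [-14.7, -4.2, 11.2]
grasp_force: 7.5
```

```bash

python3 -m pendant '{"delta_pos":[[0.001,0,0],[0.002,0,0],[0.003,0,0],[0.003,0,0],[0.003,0,0]],"rotation":[[0,0,0],[0,0,0],[0,0,0],[0,0,0],[0,0,0]]}' | egrep 'pos|force|rot'
python3 -c "
from plan import *
c=camera('scene');im=c['pixels']
print(sense()['qpos'])
cv2.imwrite('pics/s6.png',cv2.resize(im[180:330,170:370,::-1],(800,600),interpolation=cv2.INTER_CUBIC))"
```

```text
tool_pos: [0.5547, 0.0204, 0.0215]
tcp_rot: [[0.977, 0.211, -0.001], [0.211, -0.977, 0.0], [-0.001, -0.001, -1.0]]
contact_force: [-2.3, 1.3, -1.1]
grasp_force: 1.3
[1.58399955e-02 4.53855450e-01 1.83958123e+00 6.70572524e-04
 8.49039239e-01 1.37310793e+00]
```

It snapped past the catch. One small push to confirm the stop, then I'll back away.

```bash

python3 -m pendant '{"delta_pos":[[0.001,0,0],[0.002,0,0],[0.003,0,0],[0.003,0,0],[0.003,0,0]],"rotation":[[0,0,0],[0,0,0],[0,0,0],[0,0,0],[0,0,0]]}' | egrep 'pos|force'
python3 -m pendant '{"delta_pos":[[-0.005,0,0],[-0.015,0,0],[-0.03,0,0],[-0.05,0,0],[-0.07,0,0]],"rotation":[[0,0,0],[0,0,0],[0,0,0],[0,0,0],[0,0,0]]}' | egrep 'pos|force'
python3 -m pendant '{"delta_pos":[[-0.02,0,-0.02],[-0.03,0,-0.06],[-0.04,0,-0.1],[-0.05,0,-0.14],[-0.06,0,-0.18]],"rotation":[[0,0,0],[0,0,0],[0,0,0],[0,0,0],[0,0,0]]}' | egrep 'pos|force'
python3 -m pendant '{"delta_pos":[[0,0.04,0],[0,0.08,0],[0,0.12,0],[0,0.16,0],[0,0.2,0]],"rotation":[[0,0,0],[0,0,0],[0,0,0],[0,0,0],[0,0,0]]}' | egrep 'pos|force'
python3 -m pendant '{"delta_pos":[[0,0,0],[0,0,0],[0,0,0],[0,0,0],[0,0,0]],"rotation":[[0,0,0],[0,0,0],[0,0,0],[0,0,0],[0,0,0]]}' | egrep 'clock|pos|force'
python3 -c "
from plan import *
c=camera('scene');im=c['pixels'];h=cv2.cvtColor(im,cv2.COLOR_RGB2HSV);m=((h[...,0]<8)|(h[...,0]>172))&(h[...,1]>100)&(h[...,2]>40);ys,xs=np.nonzero(m[195:235,243:262]);print(len(xs),xs.mean()+243,ys.mean()+195)
ce=np.array([.6872,.0486]);d=np.array([.9779,.2090])
t=camera('top')
for o in(0,.004,.01):
  p=ce-d*(.119+o)
  for k in(c,t): print(o,cv2.projectPoints(np.array([[*p,.0595]]),k['rvec'],k['tvec'],k['K'],np.array(k['dist']))[0].ravel().round(1))
# bright grey knob in top view
g=cv2.cvtColor(t['pixels'],cv2.COLOR_RGB2HSV)[240:285,280:330];print(t['pixels'][235:285:2,299].tolist())
cv2.imwrite('pics/fin.png',np.hstack([cv2.resize(im[180:300,180:380,::-1],(400,300)),cv2.resize(t['pixels'][140:290,205:405,::-1],(400,300))]))"
```

```text
tool_pos: [0.5562, 0.0207, 0.0215]
contact_force: [-6.9, -0.6, 2.3]
grasp_force: 3.6
tool_pos: [0.49, 0.0059, 0.0221]
contact_force: [0.2, -0.3, 0.4]
grasp_force: 0.0
tool_pos: [0.4311, -0.0068, 0.2038]
contact_force: [2.0, -0.9, -0.7]
grasp_force: 0.0
tool_pos: [0.4741, -0.204, 0.2022]
contact_force: [0.8, 0.1, 0.1]
grasp_force: 0.0
clock: 28.65
tool_pos: [0.4735, -0.2011, 0.202]
contact_force: [0.5, -0.1, -1.1]
grasp_force: 0.0
41 251.09756097560975 216.14634146341464
0 [291.6 260.3]
0 [298.4 252.4]
0.004 [293.  260.6]
0.004 [298.8 254.1]
0.01 [295.2 261.1]
0.01 [299.4 256.6]
[[106, 83, 55], [110, 69, 38], [110, 71, 36], [58, 32, 9], [91, 97, 93], [95, 100, 99], [103, 106, 104], [118, 121, 123], [70, 70, 70], [124, 125, 122], [129, 129, 129], [129, 127, 126], [128, 127, 127], [125, 127, 124], [132, 132, 130], [128, 128, 125], [125, 124, 124], [126, 124, 123], [124, 123, 123], [126, 127, 126], [131, 130, 130], [127, 125, 124], [125, 127, 123], [124, 126, 123], [123, 124, 121]]
```

```bash
python3 -c "
from station import *
print(finish_job())"
```

```text
the job is handed in; nothing more can be done
None
```

The brown bottle stands upright on the cabinet and the drawer is pushed home past its catch, with the other things untouched as far as I could tell; I handed the job in after about 29 s of robot time, and no verdict came back.

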